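Stack slats crosswise for drying

TASK

Stack the four slats on the drying stand to dry: first the two long ones flat on the board along its two inlaid lines, then the two short ones flat across them at right angles, so that each course has its slats about 56 mm apart centre to centre and the tower is centred on the board. Then lower the holed top board over the stand's two steel pins, feeling for them, until it lies flush on the slats, and let go; leave everything else where it is.

Things in the scene. Friction and masses are not known exactly. Their poses are not given: they have to be found in the camera images.
- stand: Fixed drying stand: brown wooden board on two dark feet, 150 mm along its x, 156 mm along its y, top face 26 mm above the desk. Origin: centre of its underside, at desk height; z up. Near two opposite corners a steel pin, 10 mm thick, stands in a slot; the pins end 80 mm above the desk, 18 mm above two courses of slats. A collar 17 mm wide, 3 mm high, is round each foot.
- stand_top (a point): Centre of the stand's top face, axes as the stand's. Two pale lines are inlaid parallel to the stand's y, at x = -28 and +28 mm: the long slats lie along them, centred at y = 0. The short slats lie across, parallel to the stand's x, at y = -28 and +28 mm, centred at x = 0.
- slot_a (a point): Middle of the slot at (56, 52) mm in the stand's x, y, on the top face. The slot runs along the stand's y. Its pin is clamped s mm along y from this point: s is anywhere from -14 to +14 mm, new every time and NOT reported: find it by feel or by looking. A clamped pin does not give way.
- slot_b (a point): Middle of the other slot, at (-56, -52) mm in the stand's x, y. Both pins are on one bar under the board, so this pin has the same offset s (same size and sign) along the stand's y.
- long_lower: Long slat, third from below in the single pile of all four slats (underside 36 mm above the desk). A plain pale wooden slat, 124 x 22 x 18 mm, about 50 g. Origin: centre of its underside; its x axis runs along its length, y across its 22 mm width, z up.
- long_upper: Long slat, on top of the pile of four (underside 54 mm above the desk); all lie nearly parallel, a few mm out of line endwise. A plain pale wooden slat, 124 x 22 x 18 mm, about 50 g. Origin: centre of its underside; its x axis runs along its length, y across its 22 mm width, z up.
- short_lower: Short slat, lowest in the pile of four, on the desk. A plain pale wooden slat, 92 x 22 x 18 mm, about 37 g. Origin: centre of its underside; its x axis runs along its length, y across its 22 mm width, z up.
- short_upper: Short slat, second from below in the pile (underside 18 mm above the desk). A plain pale wooden slat, 92 x 22 x 18 mm, about 37 g. Origin: centre of its underside; its x axis runs along its length, y across its 22 mm width, z up.
- top_board: Loose plywood board, 140 (x) x 132 (y) x 12 mm, 0.3 to 0.45 kg, lying flat on the desk. Origin: centre of its underside, z up. On its middle is a wooden grip bar 24 mm wide (y), 90 long (x), its top 36 mm above the underside: pinch it across y from above. Flush on the slats its underside is 62 mm above the desk; caught on the pins, 80 mm.
- hole_a (a point): Lower mouth of a square through hole, 14 x 14 mm, in the top board, at (56, 52) mm in the board's x, y. It goes over a pin.
- hole_b (a point): Lower mouth of the other square hole, at (-56, -52) mm in the board's x, y. The board fits just as well turned by half a turn.
- leather_case: Fixed obstacle: a tall black case standing at the right-hand end of the desk, about 363 mm along x, 113 mm along y and 256 mm high with its handle (x 0.33 to 0.70, y 0.00 to 0.12).
- sanding_block: Bystander, not a slat: pale sanding block with a dark end, 24 x 98 x 17 mm; leave it.
- tape_roll: Bystander: roll of tape lying flat, 46 mm wide, 18 mm high; leave it.
- glue_bottle: Bystander: small glue bottle, 45 mm wide, 104 mm high; leave it.

How it is judged:
On the way, in this order (a step that is already met when the one before it is completed fails the run):
1. both long slats lie on the stand, released (((x of long_lower in the frame of stand between 0.018 and 0.038 m and y of long_lower in the frame of stand between -0.012 and 0.012 m and z of long_lower in the frame of stand between 0.023 and 0.029 m and angle between the x axis of each of long_lower, long_upper and the y axis of stand, either way round below 0.12 rad and x of long_upper in the frame of stand between -0.038 and -0.018 m and y of long_upper in the frame of stand between -0.012 and 0.012 m and z of long_upper in the frame of stand between 0.023 and 0.029 m) or (x of long_lower in the frame of stand between -0.038 and -0.018 m and y of long_lower in the frame of stand between -0.012 and 0.012 m and z of long_lower in the frame of stand between 0.023 and 0.029 m and angle between the x axis of each of long_lower, long_upper and the y axis of stand, either way round below 0.12 rad and x of long_upper in the frame of stand between 0.018 and 0.038 m and y of long_upper in the frame of stand between -0.012 and 0.012 m and z of long_upper in the frame of stand between 0.023 and 0.029 m)) and contact force between each of long_lower, long_upper and the fingers below 0.1 N), for 0.2 s.
2. both short slats lie crosswise on the long ones, released (all of step 1 and ((y of short_lower in the frame of stand between 0.018 and 0.038 m and x of short_lower in the frame of stand between -0.012 and 0.012 m and z of short_lower in the frame of stand between 0.041 and 0.047 m and angle between the x axis of each of short_lower, short_upper and the x axis of stand, either way round below 0.12 rad and y of short_upper in the frame of stand between -0.038 and -0.018 m and x of short_upper in the frame of stand between -0.012 and 0.012 m and z of short_upper in the frame of stand between 0.041 and 0.047 m) or (y of short_lower in the frame of stand between -0.038 and -0.018 m and x of short_lower in the frame of stand between -0.012 and 0.012 m and z of short_lower in the frame of stand between 0.041 and 0.047 m and angle between the x axis of each of short_lower, short_upper and the x axis of stand, either way round below 0.12 rad and y of short_upper in the frame of stand between 0.018 and 0.038 m and x of short_upper in the frame of stand between -0.012 and 0.012 m and z of short_upper in the frame of stand between 0.041 and 0.047 m)) and contact force between each of short_lower, short_upper and the fingers below 0.1 N), for 0.2 s.
At the end, for the whole second after the job is handed in: Long slats flat on the stand, within 10 mm of their lines (12 mm endwise, 0.12 rad); short slats flat across them at y = -28 and +28 mm, same tolerances; top board over both pins, flush: underside 62 mm up +-3, tilt under 0.04 rad, square within 0.08 rad; all released and at rest (all of step 2 and z of top_board in the frame of stand between 0.059 and 0.065 m and angle between top_board's own z axis and vertical below 0.04 rad and angle between the x axis of top_board and the x axis of stand, either way round below 0.08 rad and x of top_board in the frame of stand between -0.008 and 0.008 m and y of top_board in the frame of stand between -0.022 and 0.022 m and linear speed of each of long_lower, long_upper, short_lower, short_upper, top_board below 0.02 m/s and contact force between top_board and the fingers below 0.1 N); the robot touches nothing.
It fails at once if a bystander is moved more than 30 mm (distance of any of sanding_block, tape_roll, glue_bottle from where it was at the start of the episode above 0.03 m).
It also fails if it takes over 72 s, if anything falls off the work surface, if the arm or the gripper's body presses on something with over 40 N, if the wrist force passes 120 N, or if a joint passes its speed limit or range.

ROBOT

A 6-joint arm with a two-finger parallel gripper is mounted at the origin on a cart in front of the work surface, level with it; the furniture and walls round the work are solid. World frame = base frame: x ahead of the robot, y to its left, z up, the work surface at z = 0. Lengths are in m, angles in rad, forces in N, time in s.
With the tool pointing down it reaches from about 0.35 to 0.85 m from the base axis. Payload 8.1 kg.
Tool frame: the origin (TCP) lies at the very end of the fingers, on their centre line; the grasp point (between the pads) lies r.hold_point_z behind it (r.hold_point_z is the distance from the TCP to the grasp point, in m); x points along the fingers, y is the direction in which the jaws open and shut, and the axes are right-handed (so a half turn about x gives the same grasp; the last joint's range is limited). The gripper opens to 93 mm and grips with 3 to 60 N. Pads are 15 mm wide; open, the fingers measure 128 mm over their backs; the gripper's body (75 mm by 188 mm) begins 65 mm behind the grasp point.
Start: joints at [1.153, 0.13, 1.488, -0, 1.523, -0.085], TCP at [0.196, 0.567, 0.219] pointing down, gripper open.
Joint ranges: [-2.96, 2.96], [-0.89, 2.26], [0.02, 2.5], [-1.34, 4.48], [0, 2.73], [-2.66, 2.66]. Speed limits (rad/s): [2.39, 2.39, 2.79, 3.14, 3.14, 3.14].

INTERFACE

Orientations are given as a unit quaternion [x, y, z, w].
In Python, from workcell import r, grip, imaging, close_job, nets gives the robot as it stands. Calls block until the motion is done:
- r.goto(position, orientation): joint-space move of the TCP to a pose.
- r.line_to(position, rot=None, v=0.15, max_force=None): straight line of the TCP; rot=None keeps the orientation; v is the mean speed in m/s. With max_force (N) it stops when the force on the tool has changed by that much, and returns True; else False.
- r.goto_joints(angles): joint-space move.
- grip(opening, force=None): opening from 0.0 (shut) to 1.0 (fully open); force is the grip in N (None keeps the last); returns when the fingers have stopped.
- r.pause(seconds).
- r.solve_ik(position, orientation): joint angles nearest the present ones, or None.
- r.get_state(): the state.
- imaging.get_image(name): name is "scene" or "top" or "wrist"; returns a dict with "frame" (384x512x3 uint8, red, green, blue), "range_z" (384x512 float32, m along the optical axis (not along the pixel's ray), 0 where there is no reading), "mtx" (3x3 intrinsics, pixels), "extrinsics" (4x4, takes a point from world to camera coordinates). Camera axes: x right, y down, z forward; pixel columns grow to the right and rows downward; lengths in m; the calibration is good to about 2 mm. A picture is of the moment at which its call begins.
A pose or a line that the arm cannot do raises r.MotionError and nothing moves.
- close_job(): hands the job in, once; it reports no verdict.
Trained networks look in a picture, given as the dict that the camera call returned (one of the last four; its "shot" number tells which), for a name from the list of things; names that differ only in an ending like _2 or _b are one class to them, and where a whole thing is asked for, a point or a joint stands for the part that bears it (a point fixed in the world has none). Each returns a list of dicts, best first, with "conf" (0 to 1); they miss things now and then, are a little off and sometimes report something else, mostly with a low value. They report only what shows in the picture. A call takes as long as a camera call.
- nets.trace(picture, name): "pixels" (384x512 bool, what is visible of it) and "position" ([column, row] in pixels, amid what is visible of it).
- nets.tip_of(picture, name): "position" ([column, row] in pixels: a listed point, or the origin of a listed thing).
The state is a dict: "t": time; "joints": joint angles; "dq": joint speeds; "joint_efforts": joint torques, N m; "position": TCP position; "tool_rot": TCP orientation; "force": force on the tool from outside, world axes, zero at the start; "moment": the same for the moment, N m; "grip_width": opening from 0.0 (shut) to 1.0 (fully open).
Only numpy, scipy, OpenCV 4.12 (cv2) and the standard library are available. Lean on these libraries where they do the work, as an engineer would, in place of code of your own. Each camera call takes 0.05 s, during which the arm holds its last target.

## Working session

There is one attempt and no reset: what is moved stays moved. The work goes in short steps, each a Python script; the robot and the scene stay as the last script left them, time stands still between calls to the robot, and variables do not carry over. Pictures are saved under pics/ and viewed, and the job is handed in when it is done.

```bash
ls; mkdir -p pics; python3 - <<'E'
from workcell import r, grip, imaging, close_job, nets
import cv2,numpy as np
s=r.get_state(); print(s['t'],r.hold_point_z,s['tool_rot'],s['force'],s['grip_width'])
for n in ['scene','top','wrist']:
    p=imaging.get_image(n); cv2.imwrite(f'pics/a_{n}.png',cv2.cvtColor(p['frame'],cv2.COLOR_RGB2BGR))
    np.savez(f'a_{n}.npz',**{k:p[k] for k in('frame','range_z','mtx','extrinsics')})
print(r.get_state()['t'])
E
```

```text
pics
0.0 0.0188 [ 0.11650354  0.69749021 -0.1177244   0.697191  ] [ 0.56226139  0.31798963 -0.08203561] 1.0019869323496127
0.15
```

View pics/a_scene.png

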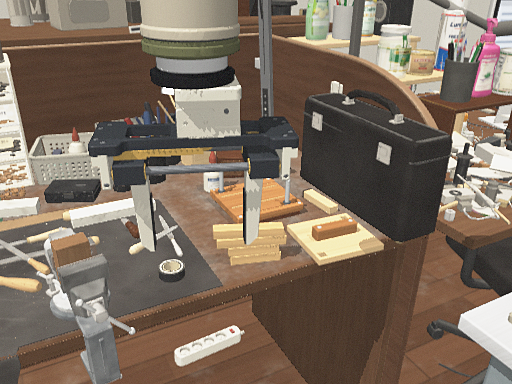

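View pics/a_top.png

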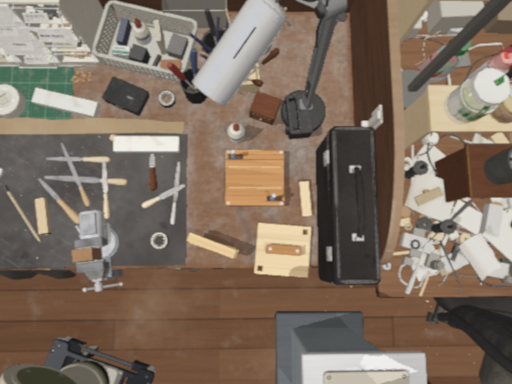

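View pics/a_wrist.png

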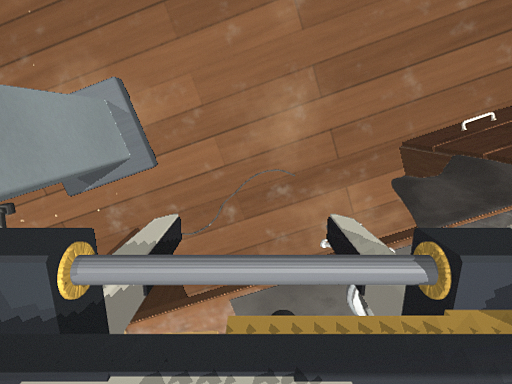

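```bash
cat > h.py <<'E'
from workcell import r, grip, imaging, close_job, nets
import cv2,numpy as np
from scipy.spatial.transform import Rotation as R
def cloud(p):
    z=p['range_z'].astype(float); K=p['mtx']; T=np.linalg.inv(p['extrinsics'])
    v,u=np.mgrid[:z.shape[0],:z.shape[1]]
    c=np.stack([(u-K[0,2])/K[0,0]*z,(v-K[1,2])/K[1,1]*z,z],-1)
    w=c@T[:3,:3].T+T[:3,3]; w[z<=0]=np.nan
    return w
def proj(p,X):
    c=p['extrinsics'][:3,:3]@np.asarray(X,float)+p['extrinsics'][:3,3]; q=p['mtx']@c
    return q[:2]/q[2]
def unproj(p,uv,zw):
    "pixel to world point at height zw"
    T=np.linalg.inv(p['extrinsics']); K=p['mtx']
    d=T[:3,:3]@np.array([(uv[0]-K[0,2])/K[0,0],(uv[1]-K[1,2])/K[1,1],1.])
    o=T[:3,3]; return o+d*(zw-o[2])/d[2]
def save(p,n,s=1,crop=None):
    f=cv2.cvtColor(p['frame'],cv2.COLOR_RGB2BGR)
    if crop: f=f[crop[1]:crop[3],crop[0]:crop[2]]
    if s!=1: f=cv2.resize(f,None,fx=s,fy=s,interpolation=cv2.INTER_CUBIC)
    cv2.imwrite(f'pics/{n}.png',f)
def down(yaw):
    "tool x down, jaws (tool y) along world angle yaw"
    y=np.array([np.cos(yaw),np.sin(yaw),0]); x=np.array([0,0,-1.]); z=np.cross(x,y)
    return R.from_matrix(np.stack([x,y,z],1)).as_quat()
def rect(w,m,lo,hi):
    q=w[m]; q=q[(q[:,2]>lo)&(q[:,2]<hi)]
    (cx,cy),(a,b),ang=cv2.minAreaRect((q[:,:2]*1000).astype(np.float32))
    if a<b: a,b,ang=b,a,ang+90
    ang=(ang+90)%180-90
    return dict(c=(round(cx,1),round(cy,1)),size=(round(a,1),round(b,1)),ang=round(ang,2),n=len(q),z=round(float(np.median(q[:,2])),4))
E
python3 - <<'E'
from h import *
p=imaging.get_image('top'); w=cloud(p)
print(p['mtx'],p['extrinsics'].round(3))
for n in ['stand','top_board','long_upper','long_lower','short_upper','short_lower','sanding_block','tape_roll','glue_bottle','leather_case']:
    for d in nets.trace(p,n)[:3]:
        q=w[d['pixels']]; q=q[~np.isnan(q[:,0])]
        print(n,round(d['conf'],2),np.round(d['position'],1),d['pixels'].sum(), np.percentile(q,[2,50,98],axis=0).round(3).tolist() if len(q) else '')
for n in ['stand_top','slot_a','slot_b','hole_a','hole_b','stand','top_board','long_upper']:
    for d in nets.tip_of(p,n)[:3]: print(n,round(d['conf'],2),np.round(d['position'],1))
save(p,'b_top',5,(180,125,330,285) if 0 else (185,140,325,250))
E
```

```text
[[420.17839442   0.         255.10424422]
 [  0.         420.17839442 194.49132863]
 [  0.           0.           1.        ]] [[-0.006 -1.     0.026  0.282]
 [-0.99   0.002 -0.143  0.557]
 [ 0.143 -0.027 -0.989  1.062]
 [ 0.     0.     0.     1.   ]]
stand 0.65 [258.4 179.7] 3093 [[0.535, 0.208, 0.021], [0.604, 0.28, 0.026], [0.678, 0.354, 0.032]]
top_board 0.72 [283.  248.4] 2687 [[0.352, 0.14, 0.007], [0.414, 0.207, 0.012], [0.48, 0.275, 0.038]]
long_upper 0.62 [214.6 245.6] 418 [[0.402, 0.336, 0.068], [0.427, 0.391, 0.072], [0.452, 0.445, 0.076]]
long_lower 0.52 [235.4 253.4] 2 [[0.402, 0.329, 0.052], [0.404, 0.329, 0.055], [0.405, 0.329, 0.058]]
short_upper 0.37 [236.1 134.7] 251 [[0.707, 0.311, 0.006], [0.719, 0.33, 0.057], [0.736, 0.351, 0.098]]
sanding_block 0.61 [305.3 200.4] 346 [[0.506, 0.133, 0.005], [0.552, 0.146, 0.017], [0.599, 0.159, 0.022]]
tape_roll 0.45 [154.3 234.9] 219 [[0.421, 0.507, 0.002], [0.444, 0.529, 0.021], [0.463, 0.554, 0.026]]
glue_bottle 0.56 [235.4 133.1] 271 [[0.707, 0.309, 0.013], [0.72, 0.329, 0.057], [0.744, 0.348, 0.099]]
stand_top 0.8 [254.4 177.5]
slot_a 0.87 [236.2 155.3]
slot_a 0.58 [275.6 200.3]
slot_b 0.87 [236.2 155.3]
slot_b 0.58 [275.6 200.3]
hole_a 0.87 [259.8 270.6]
hole_a 0.74 [304.5 234.5]
hole_b 0.87 [259.8 270.6]
hole_b 0.74 [304.5 234.5]
stand 0.69 [259.2 182.9]
top_board 0.87 [279.8 247.4]
top_board 0.7 [237.1 135.4]
long_upper 0.66 [237.7 136.9]
long_upper 0.59 [213.8 244.3]
```

```bash
python3 - <<'E'
import cv2
f=cv2.imread('pics/a_top.png')[140:290,180:330]; cv2.imwrite('pics/b_top2.png',cv2.resize(f,None,fx=4,fy=4,interpolation=cv2.INTER_CUBIC))
E
```

```text
(no output)
```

View pics/b_top2.png

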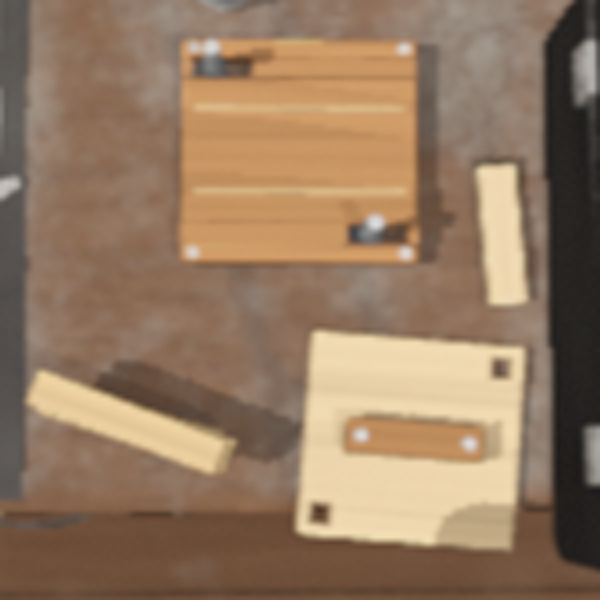

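```bash
python3 - <<'E'
from h import *
p=imaging.get_image('top'); w=cloud(p)
def m(n): return nets.trace(p,n)[0]['pixels']
ms=m('stand'); mb=m('top_board'); ml=m('long_upper'); msd=m('sanding_block')
print('stand',rect(w,ms,.02,.032)); print('board',rect(w,mb,.006,.017)); print('bar',rect(w,mb,.028,.045)); print('long',rect(w,ml,.06,.08)); 
# top edges by pixel rect at known plane
def prect(m,z):
    ys,xs=np.where(m); q=np.array([unproj(p,(a,b),z)[:2]*1000 for a,b in zip(xs,ys)],np.float32)
    (cx,cy),(a,b),g=cv2.minAreaRect(q); return np.round([cx,cy,a,b,g],1), q.mean(0).round(1)
print(prect(ms,.026),prect(mb,.012),prect(ml,.072),prect(msd,.017))
for uv in [(236.2,155.3),(275.6,200.3)]: print('slot',unproj(p,uv,.026).round(4))
for uv in [(259.8,270.6),(304.5,234.5)]: print('hole',unproj(p,uv,0.0).round(4),unproj(p,uv,0.012).round(4))
# pin tips: bright pts from zoom (212,47),(375,223) /4 + (180,140)
for uv in [(180+211.5/4,140+47/4),(180+375/4,140+222/4)]: print('pintip',unproj(p,uv,.08).round(4))
# cloud of pins
q=w.reshape(-1,3); k=(q[:,2]>.04)&(q[:,2]<.1)&(q[:,0]>.52)&(q[:,0]<.69)&(q[:,1]>.2)&(q[:,1]<.36); print(q[k].round(4))
a=np.load('a_wrist.npz'); T=np.linalg.inv(a['extrinsics']); print(T.round(3),a['mtx'])
s=r.get_state(); M=R.from_quat(s['tool_rot']).as_matrix(); print('cam in tool',(M.T@(T[:3,3]-s['position'])).round(3)); print((M.T@T[:3,:3]).round(3)); print(s['t'])
for uv in [(256,100),(256,192),(100,192),(256,20)]:
  t=np.linalg.inv(a['mtx'])@[uv[0],uv[1],1]; print(uv,(M.T@T[:3,:3]@t).round(3))
E
```

```text
stand {'c': (606.6, 279.7), 'size': (154.6, 149.8), 'ang': 89.9, 'n': 3096, 'z': 0.0262}
board {'c': (415.7, 207.2), 'size': (140.2, 132.0), 'ang': 85.02, 'n': 2280, 'z': 0.0122}
bar {'c': (415.6, 207.2), 'size': (89.8, 24.0), 'ang': 85.01, 'n': 326, 'z': 0.0357}
long {'c': (427.0, 389.7), 'size': (123.5, 21.8), 'ang': 68.73, 'n': 440, 'z': 0.0721}
(array([606.3, 280.5, 157.5, 153.8,  89.8]), array([605.7, 280.9], dtype=float32)) (array([415.6, 207.8, 141.3, 132.1,  85. ]), array([414.9, 207.9], dtype=float32)) (array([427.8, 389.5, 124.9,  23.6,  68.9]), array([427.4, 390.2], dtype=float32)) (array([550.6, 145.9,  94.9,  26.7,   3. ]), array([549.8, 146. ], dtype=float32))
slot [0.6658 0.3295 0.026 ]
slot [0.5444 0.2256 0.026 ]
hole [0.3613 0.2677 0.    ] [0.3617 0.2682 0.012 ]
hole [0.4554 0.1475 0.    ] [0.4549 0.1492 0.012 ]
pintip [0.6621 0.337  0.08  ]
pintip [0.5495 0.2343 0.08  ]
[[0.6663 0.3391 0.0813]
 [0.6659 0.3366 0.083 ]
 [0.6666 0.3341 0.08  ]
 [0.6646 0.3418 0.0775]
 [0.6649 0.3393 0.0763]
 [0.6638 0.3366 0.0807]
 [0.6641 0.3341 0.0798]
 [0.6623 0.3418 0.0765]
 [0.661
[... 654 characters left out ...]
9  0.0468]
 [0.5483 0.2374 0.0614]
 [0.5463 0.2359 0.0757]
 [0.5466 0.2332 0.0734]
 [0.548  0.2299 0.0637]
 [0.5469 0.2369 0.0526]
 [0.5461 0.2347 0.0586]
 [0.5465 0.2319 0.0558]
 [0.546  0.2361 0.0401]]
[[ 0.327  0.918  0.226  0.134]
 [ 0.945 -0.317 -0.08   0.588]
 [-0.002  0.24  -0.971  0.385]
 [ 0.     0.     0.     1.   ]] [[277.62921089   0.         253.72538706]
 [  0.         277.62921089 189.19837962]
 [  0.           0.           1.        ]]
cam in tool [-0.167 -0.001 -0.065]
[[ 0.002 -0.24   0.971]
 [ 1.     0.    -0.002]
 [-0.     0.971  0.24 ]]
1.35
(256, 100) [ 1.048  0.006 -0.072]
(256, 192) [0.968 0.007 0.25 ]
(100, 192) [ 0.967 -0.555  0.25 ]
(256, 20) [ 1.117  0.006 -0.352]
```

```bash
cat >> h.py <<'E'
SX,SY,SYAW=.6065,.2800,np.radians(-0.1)
def best(pos,yaw):
    best=None
    for k in (0,np.pi,-np.pi):
        q=r.solve_ik(list(pos),list(down(yaw+k)))
        if q is not None and (best is None or abs(q[5])<abs(best[0][5])-1e-3): best=(q,yaw+k)
    return best
def pickplace(c,ang,zu,tx,ty,axang,ztgt,dz=.002):
    "c slat centre, ang long axis (rad), zu underside; target stand-frame tx,ty, long axis axang"
    t0=r.get_state()['t']
    x,y=c
    j=ang-np.pi/2; jt=axang-np.pi/2+SYAW
    # jaw turn within +-90
    d=(jt-j+np.pi/2)%np.pi-np.pi/2
    X=SX+tx*np.cos(SYAW)-ty*np.sin(SYAW); Y=SY+tx*np.sin(SYAW)+ty*np.cos(SYAW)
    opts=[]
    for k in (0,np.pi):
        for e in (0,np.pi,-np.pi):
            a=r.solve_ik([x,y,.14],list(down(j+k))); b=r.solve_ik([X,Y,.16],list(down(j+k+d+e)))
            if a is not None and b is not None: opts.append((max(abs(a[5]),abs(b[5]))+.5*abs(a[5]-b[5]),j+k,j+k+d+e))
    opts.sort(); _,jp,jt=opts[0]
    grip(.6,25)
    r.goto([x,y,max(.10,zu+.05)],list(down(jp)))
    hit=r.line_to([x,y,zu+dz],v=.12,max_force=12)
    z=r.get_state()['position'][2]
    grip(0.0,25); gw=r.get_state()['grip_width']
    r.line_to([x,y,max(.15,zu+.08)],v=.25)
    r.goto([X,Y,.15],list(down(jt)))
    zt=ztgt+(z-zu)
    r.line_to([X,Y,zt+.012],v=.2)
    h2=r.line_to([X,Y,zt-.002],v=.04,max_force=6)
    zz=r.get_state()['position'][2]
    grip(.36); 
    r.line_to([X,Y,.15],v=.25)
    s=r.get_state(); print('hit',hit,'zpick',round(z-zu,4),'gw',round(gw*93,1),'place',h2,round(zz-zt,4),'t',round(t0,1),round(s['t'],1),'j6',round(s['joints'][5],2))
E
python3 - <<'E'
from h import *
pickplace((.427,.3897),np.radians(68.73),.054,.028,0,np.pi/2,.026)
p=imaging.get_image('top'); w=cloud(p); save(p,'c1',4,(180,140,330,290))
q=w.reshape(-1,3)
k=(q[:,0]>.34)&(q[:,0]<.5)&(q[:,1]>.32)&(q[:,1]<.46)
print('pile',rect(q,k,.048,.06))
E
```

```text
hit False zpick 0.0022 gw 21.9 place True -0.0003 t 1.4 8.2 j6 0.34
pile {'c': (424.8, 385.1), 'size': (123.4, 21.4), 'ang': 71.44, 'n': 432, 'z': 0.0541}
```

View pics/c1.png

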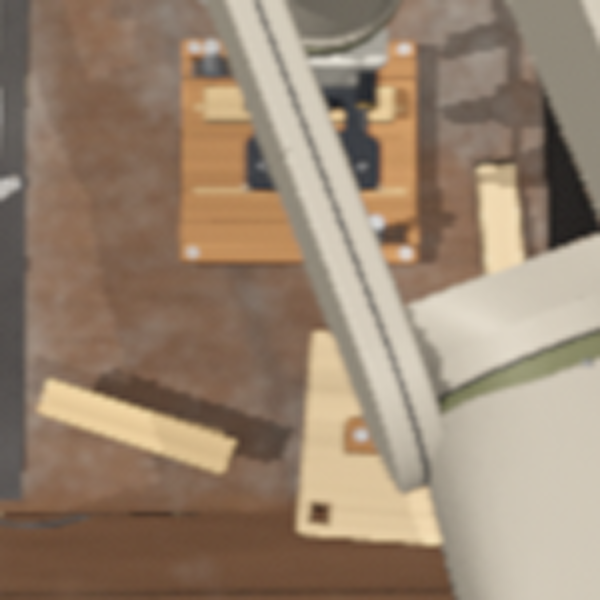

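The first long slat lies on the far line (around zoomed pixels 205–395, 103). The rest of the pile is visible around (140, 425).

```bash
python3 - <<'E'
from h import *
pickplace((.4248,.3851),np.radians(71.44),.036,-.028,0,np.pi/2,.026)
p=imaging.get_image('top'); w=cloud(p); save(p,'c2',4,(180,140,330,290))
q=w.reshape(-1,3)
k=(q[:,0]>.34)&(q[:,0]<.5)&(q[:,1]>.32)&(q[:,1]<.46)
print('pile',rect(q,k,.030,.042))
E
```

```text
hit False zpick 0.0024 gw 21.9 place True -0.0005 t 8.2 14.6 j6 0.37
pile {'c': (424.2, 381.2), 'size': (91.3, 21.9), 'ang': 72.75, 'n': 309, 'z': 0.0363}
```

View pics/c2.png

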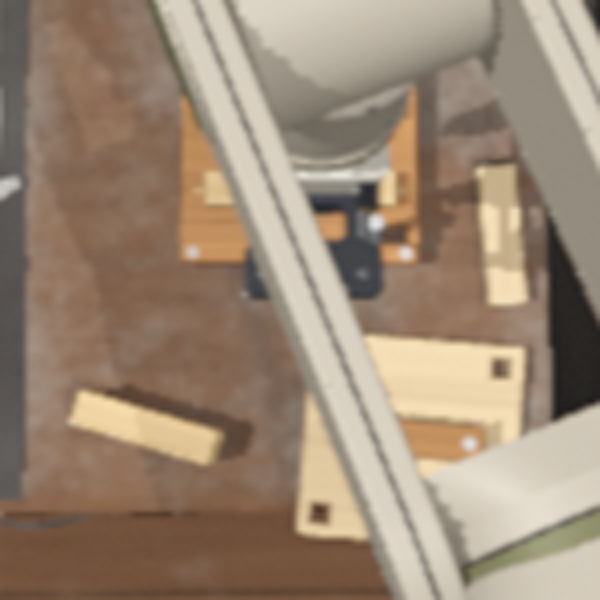

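The second long slat is on the near line (205–400, 188), and the short slats show at (148, 428). Next are the short ones. After picking up the third slat I'll check that the long slats are well placed.

```bash
python3 - <<'E'
from h import *
pickplace((.4242,.3812),np.radians(72.75),.018,0,.028,0,.044)
p=imaging.get_image('top'); w=cloud(p); save(p,'c3',4,(180,140,330,290))
q=w.reshape(-1,3)
k=(q[:,0]>.34)&(q[:,0]<.5)&(q[:,1]>.32)&(q[:,1]<.46)
print('pile',rect(q,k,.012,.024))
E
```

```text
hit False zpick 0.0027 gw 21.8 place True -0.0009 t 14.7 22.0 j6 -1.17
pile {'c': (423.8, 377.6), 'size': (92.0, 21.8), 'ang': 74.27, 'n': 295, 'z': 0.0183}
```

View pics/c3.png

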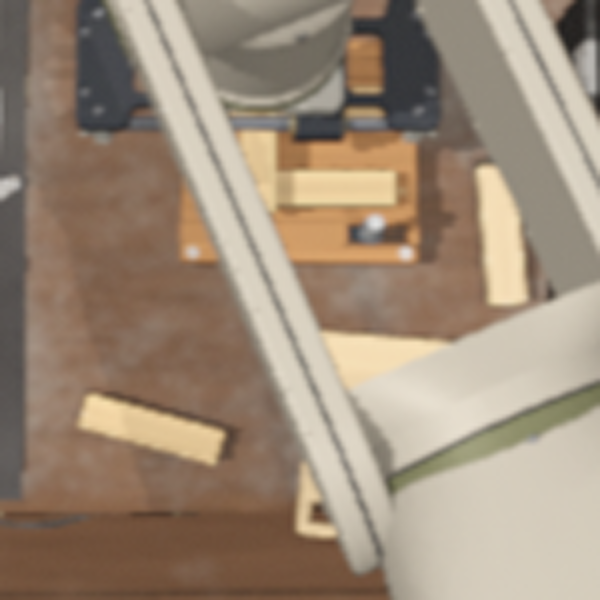

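The third slat lies across at (258, 170), and the last one is at (152, 428).

```bash
python3 - <<'E'
from h import *
pickplace((.4238,.3776),np.radians(74.27),.0,0,-.028,0,.044,dz=.003)
# board pre-grasp
b=(.4157,.2072); ja=np.radians(85.02-90)
opts=[]
for k in (0,np.pi,-np.pi):
    for d in (np.pi/2,-np.pi/2):
        jt=ja+k+np.radians(4.98-.1)+d
        a=r.solve_ik([*b,.14],list(down(ja+k))); c=r.solve_ik([.6064,.2865,.16],list(down(jt)))
        if a is not None and c is not None: opts.append((max(abs(a[5]),abs(c[5])),ja+k,jt,a[5],c[5]))
opts.sort(); print(np.round(opts[:3],3))
grip(.6,60)
r.goto([*b,.12],list(down(opts[0][1])))
p=imaging.get_image('top'); w=cloud(p); save(p,'c4',4,(180,140,330,290))
q=w.reshape(-1,3)
st=(abs(q[:,0]-SX)<.1)&(abs(q[:,1]-SY)<.09)
for n,lo,hi,x0,x1,y0,y1 in [('shortL',.057,.067,-.05,.05,.01,.05),('shortR',.057,.067,-.05,.05,-.05,-.01),('longF',.039,.049,.01,.048,-.07,.07),('longN',.039,.049,-.048,-.01,-.07,.07)]:
    k=st&(q[:,0]>SX+x0)&(q[:,0]<SX+x1)&(q[:,1]>SY+y0)&(q[:,1]<SY+y1)
    print(n,rect(q,k,lo,hi))
for y0 in (.3,.2):
    k=(abs(q[:,0]-SX)<.075)&(q[:,1]>y0)&(q[:,1]<y0+.07)&(q[:,2]>.0745)&(q[:,2]<.09); print('pin',q[k].mean(0).round(4),((q[k].max(0)+q[k].min(0))/2).round(4),k.sum())
print(r.get_state()['t'])
E
```

```text
hit False zpick 0.0038 gw 22.0 place True -0.001 t 22.1 30.7 j6 -1.25
[[ 1.204 -0.087  1.569  0.439 -1.204]
 [ 1.938 -0.087 -1.573  0.439  1.938]]
shortL {'c': (605.8, 308.8), 'size': (89.9, 20.7), 'ang': -0.14, 'n': 309, 'z': 0.0621}
shortR {'c': (605.9, 252.1), 'size': (90.7, 21.1), 'ang': -0.52, 'n': 311, 'z': 0.062}
longF {'c': (634.3, 281.0), 'size': (123.7, 20.2), 'ang': -89.99, 'n': 233, 'z': 0.0439}
longN {'c': (574.5, 280.1), 'size': (120.0, 27.7), 'ang': 89.87, 'n': 236, 'z': 0.0442}
pin [0.6627 0.3374 0.08  ] [0.6629 0.3379 0.0796] 14
pin [0.5499 0.2346 0.0796] [0.5499 0.2348 0.08  ] 13
32.85
```

View pics/c4.png

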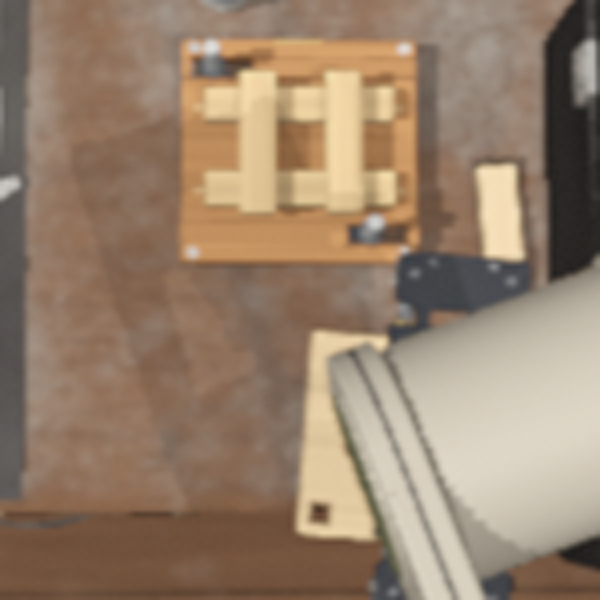

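The tower is square and the pins show at (212, 47) and (375, 223). Now the top board.

```bash
python3 - <<'E'
from h import *
b=(.4157,.2072)
r.line_to([*b,.014],v=.12,max_force=15)
z=r.get_state()['position'][2]; print('z',z)
grip(0,60); print('gw mm',r.get_state()['grip_width']*93)
r.line_to([*b,.16],v=.2)
print(r.get_state()['force'])
P=(.6064,.2864)
r.goto([*P,.15],list(down(1.569)))
r.line_to([*P,z+.086],v=.12)
r.pause(.2); s=r.get_state(); print('pos',s['position'].round(4) if hasattr(s['position'],'round') else s['position'],s['force'])
p=imaging.get_image('scene'); save(p,'d1',5,(190,150,320,260))
h=r.line_to([*P,z+.072],v=.02,max_force=6)
s=r.get_state(); print(h,'underside',s['position'][2]-z,s['force'],s['moment'],s['t'])
p=imaging.get_image('scene'); save(p,'d2',5,(190,150,320,260))
open('z.txt','w').write(str(z))
E
```

```text
z 0.012350856120930776
gw mm 23.7849920948631
[-0.41596688  0.89814061 -3.57071867]
pos [0.6073 0.2868 0.0999] [ 1.38894535  0.1167779  -2.81283818]
False underside 0.07199587790495643 [ 3.17508839 -0.35695253 -4.04036765] [-0.02957653 -0.57551296 -0.18035939] 38.4167
```

View pics/d2.png

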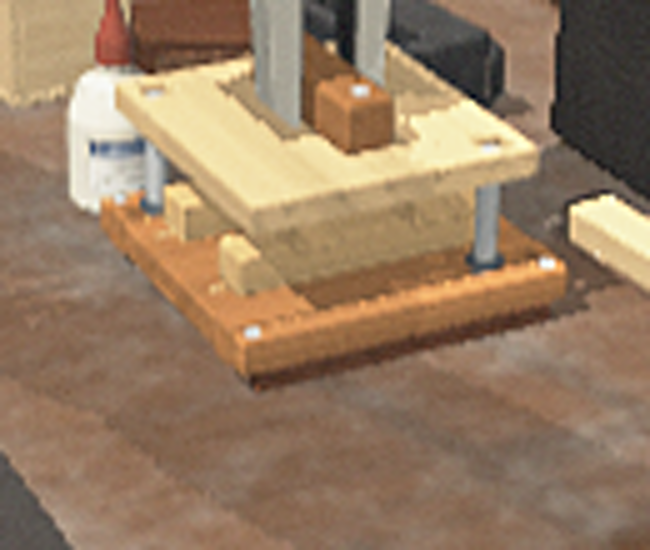

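The first feel went straight in: both pin tips show inside the holes, at (152, 90) and (490, 148), and the underside is at 72 mm. I'll lower it the rest of the way.

```bash
python3 - <<'E'
from h import *
z=float(open('z.txt').read()); s=r.get_state(); P=[.6064,.2864]
h=r.line_to([*P,z+.0600],v=.02,max_force=8)
s=r.get_state(); print(h,'underside',s['position'][2]-z,s['position'],s['force'],s['moment'])
p=imaging.get_image('scene'); save(p,'e1',5,(190,150,320,260))
if s['position'][2]-z<.064:
    grip(.45); x=s['position']
    r.line_to([x[0],x[1],.20],v=.2)
    r.goto([.42,.33,.22],list(down(0.3)))
    r.pause(.3)
    p=imaging.get_image('top'); w=cloud(p); save(p,'e2',4,(180,120,330,270))
    q=w.reshape(-1,3); st=(abs(q[:,0]-SX)<.1)&(abs(q[:,1]-SY)<.1)
    print(rect(q,st,.069,.078)); k=st&(q[:,2]>.069)&(q[:,2]<.078)
    A=np.c_[q[k][:,:2],np.ones(k.sum())]; print('tilt',np.linalg.lstsq(A,q[k][:,2],rcond=None)[0][:2])
    p=imaging.get_image('scene'); save(p,'e3',5,(190,150,320,260))
print(r.get_state()['t'],r.get_state()['force'])
E
```

```text
True underside 0.06198917632758208 [0.60677472 0.2865457  0.07434003] [-0.58432576  0.28157249  4.8187675 ] [-0.04030344 -0.03205511 -0.1041792 ]
{'c': (605.1, 286.3), 'size': (138.5, 131.5), 'ang': 0.14, 'n': 1883, 'z': 0.0741}
tilt [-0.00080744  0.00057133]
42.0833 [ 0.47938669 -0.10895823  0.90383625]
```

```bash
python3 - <<'E'
import cv2,os
for a in ['e1','e2','e3']: print(a,os.path.exists(f'pics/{a}.png'))
E
```

```text
e1 True
e2 True
e3 True
```

View pics/e3.png

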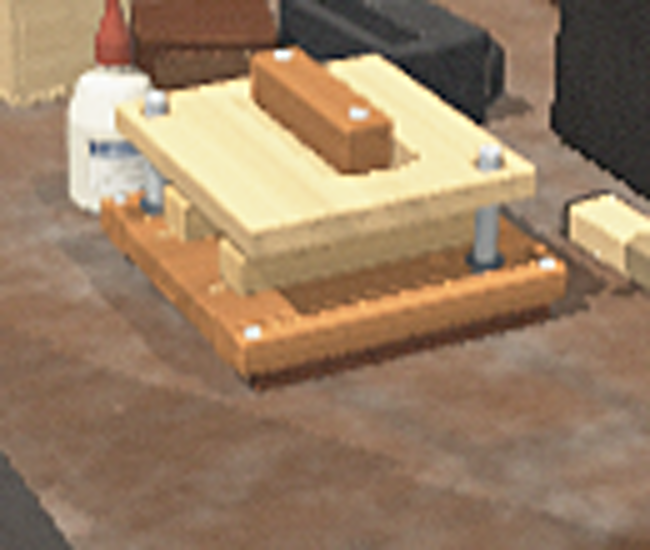

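View pics/e2.png

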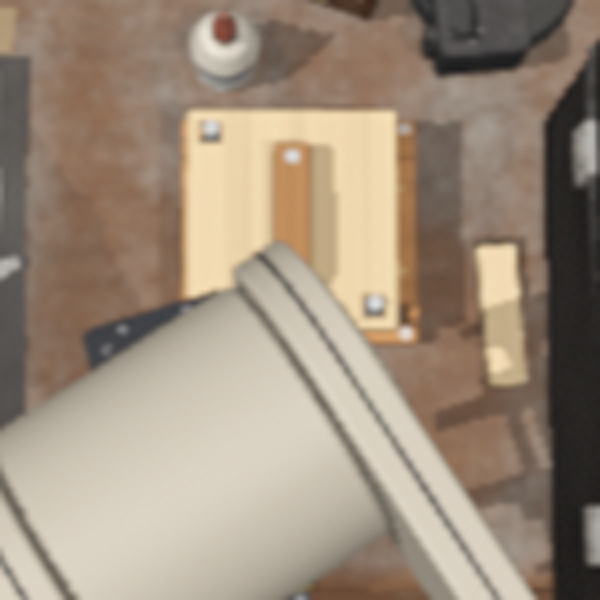

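The board is flush, with both pins standing through the holes (e3: (155, 100) and (489, 157); e2: (211, 130) and (374, 303)). The gripper is clear, so I'm handing in.

```bash
python3 -c "
from workcell import close_job; print(close_job())"
```

```text
the job is handed in; nothing more can be done
None
```

The tower is built and handed in at about 42 s of the 72 s allowed. No verdict came back.

**Slats:** I put the two long slats along the inlaid lines, then the two short ones across them. Before the top board went on, the top camera showed the short slats about 57 mm apart, within about 1 mm of their places and 0.5° of square. The long slats were partly covered. The far one read on its line. The near one read about 4 mm off, but its fitted width came out at 27.7 mm instead of 22 mm, so I put that down to a poor fit.

**Top board:** It went over both pins at the first slow feel; the camera had put the pins at s of about +6.5 mm. It touched down with its underside at 62.0 mm. After release the camera showed:
- the top face at 74 mm, which matches the underside at 62 mm
- tilt under 0.001 rad
- about 0.2° off square
- its centre about 1 mm (x) and 6 mm (y) from the stand's, as the pin offset requires
- both pins standing through the holes

**Bystanders:** The arm never went near the sanding block, glue bottle or tape roll. The last picture shows the block and bottle in place; I did not re-measure any of them. None of my other checks failed.

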